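# Clamp the sawn blank in the shaping jig with the cam hold-down

## Task

Clamp the cherry blank in the shaping jig, ready for the spokeshave: with the back of a finger, swing the steel strap of the hold-down clamp round over the blank until it reaches straight across, square to the fence, and only then push the cam lever fully down so that the rubber foot presses tight on the blank. Everything is pushed, nothing picked up: leave the blank seated in the jig, and leave the spokeshave, mallet and glue bottle where they are.

Things in the scene. Friction and masses are not known exactly. Their poses are not given: they have to be found in the camera images.
- jig: shaping jig fixed to the bench: pale plywood base 235 x 360 mm, 18 mm thick. Origin on the bench top; x points across the jig away from the clamp, y along the fence, z up. The base spans x -130 to +105 mm, y -180 to +180 mm. A dark wooden fence (16 mm thick, 300 mm long, its top 40 mm above the bench) runs along y with its face at x = -30 mm; an end stop of the same height stands across at y = -141 to -157 mm, x -15 to +55 mm. An aluminium T-track runs along y at x = -85 mm
- blank: loose reddish-brown cherry blank 280 mm long (y), 32 mm thick, 0.6 kg, lying on the jig base against fence and end stop (top 50 mm above the bench): straight edge on the fence at x = -30 mm, opposite edge sawn in a hump, at x = +93 mm in the middle falling to +44 mm at both ends. Origin on its underside, 30 mm in from the straight edge, at mid-length; axes parallel to the jig's
- clamp: foot of the steel cam hold-down clamp, bolted immovably in the T-track, within 30 mm of the jig's middle. Origin on the stud's upright axis, at the top of the jig base (18 mm above the bench); axes parallel to the jig's. Above it, all turning together about the stud: spring, strap, and on the stud's top the cam lever
- clamp_pivot (a point): point on the stud's axis at the strap's mid-thickness, 78 mm above the bench
- strap_swing (a joint): angle of the clamp's strap about the upright stud, rad. At 0 the strap points along the jig's +y (along the fence); it grows as the strap swings clockwise seen from above; at 1.571 it points along the jig's +x, straight across the blank and square to the fence. Range -0.3 to 2.6, nothing stops it at the square position. The strap stays where it is left; about 2 N at its tip moves it
- strap_tip (a point): middle of the rounded free end of the strap, on its top face. The strap is a flat slotted steel bar, 28 mm wide, 8 mm thick, reaching 130 mm from the stud's axis and 30 mm behind it. With the lever up its underside is 74 mm and its top 82 mm above the bench, so 24 mm are free between strap and blank, and it is 8 mm lower with the lever down. A nut 15 mm wide stands 6 mm proud on top of it at 105 mm from the stud's axis
- foot: sprung rubber foot (22 mm across, 12 mm high) hanging under the strap 105 mm from the stud's axis; origin at the centre of its underside, 5 mm above the blank's top while the lever is up, pressed on the blank when the lever is down
- cam_lever (a joint): angle of the cam lever about its level pin, rad. 0: fully up, leaning 5 degrees past upright, away from the strap's tip; it grows as the lever is folded over towards the strap's tip and down; 1.5: fully down, a stop, the lever then lies over the strap, its end 9 degrees above level. It stays where it is left; about 4 to 6 N at its end moves it all the way. It lowers the strap by up to 8 mm
- lever_pin (a point): centre of the cam lever's level pin, on the stud's axis, 104 mm above the bench; the pin lies square to the strap. Two round cam cheeks reach up to 30 mm from it and are 25 mm wide over both
- lever_end (a point): end of the cam lever, 100 mm from the pin, on the lever's middle line. Beyond the cheeks the lever is a straight flat arm, 22 mm wide (along the pin); its outer half, 50 to 100 mm from the pin, is a grip 12 mm thick
- spokeshave: loose spokeshave lying on the bench beside the jig's +y end, about 270 mm long along its own y, 36 mm high; origin on its underside in the middle
- mallet: loose wooden mallet lying on the bench beyond the spokeshave: head 75 x 115 x 60 mm, handle 195 mm long towards its own -x; origin under the head's centre
- glue_bottle: glue bottle standing on the bench beside the jig's -y end, 60 mm across, 165 mm high; origin under its centre

How it is judged:
On the way, in this order (a step that is already met when the one before it is completed fails the run):
1. the strap lies straight across the blank (within about 14 degrees of square to the fence), the cam lever still up (value of joint strap_swing between 1.32 and 1.82 rad and value of joint cam_lever below 0.6 rad), for 0.2 s.
2. the cam lever is right down and the foot presses on the blank (value of joint cam_lever above 1.38 rad and contact force between foot and blank above 8 N), for 0.2 s.
At the end, for the whole second after the job is handed in: Strap within about 14 degrees of square to the fence (joint 1.32 to 1.82), cam lever within 7 degrees of its lower stop (above 1.38), rubber foot pressing on the blank with over 8 N, blank at rest within 8 mm of its start, spokeshave, mallet and glue bottle within 15 mm of theirs (all of step 2 and value of joint strap_swing between 1.32 and 1.82 rad and distance of blank from where it was at the start of the episode below 0.008 m and linear speed of blank below 0.01 m/s and distance of each of spokeshave, mallet, glue_bottle from where it was at the start of the episode below 0.015 m); the robot touches nothing.
It fails at once if the cam lever is pushed down while the strap is not yet across the blank (value of joint cam_lever above 0.75 rad and (value of joint strap_swing below 1.25 rad or value of joint strap_swing above 1.9 rad)).
It fails at once if the blank is lifted or pushed out of its seat in the jig (z of blank in the frame of jig above 0.026 m or distance of blank from where it was at the start of the episode above 0.015 m).
It fails at once if the spokeshave, mallet or glue bottle is moved or lifted (distance of any of spokeshave, mallet, glue_bottle from where it was at the start of the episode above 0.02 m).
It also fails if it takes over 54 s, if anything falls off the work surface, if the arm or the gripper's body presses on something with over 40 N, if the wrist force passes 120 N, or if a joint passes its speed limit or range.

## Robot

A 6-joint arm with a two-finger parallel gripper is mounted at the origin on the work surface. World frame = base frame: x ahead of the robot, y to its left, z up, the work surface at z = 0. Lengths are in m, angles in rad, forces in N, time in s.
With the tool pointing down it reaches from about 0.225 to 0.875 m from the base axis. Payload 3.4 kg.
Tool frame: the origin (TCP) lies on the centre line of the jaws, within the pads' length; the fingertips stand 17 mm ahead of it and the grasp point (between the pads) lies 2 mm behind it; z points along the fingers, y is the line along which they close (so a half turn about z gives the same grasp; the last joint's range is limited). The gripper opens to 85 mm and grips with 20 to 120 N. Pads are 22 mm wide; open, the fingers measure 114 mm over their backs; the gripper's body (76 mm by 85 mm) begins 54 mm behind the grasp point. The pads swing forward as they close: fully open they stand 13 mm farther back than shut.
Start: joints at [1.052, 0.276, 1.505, -0, 1.361, -0.121], TCP at [0.223, 0.53, 0.248] pointing down, gripper open.
Joint ranges: [-2.89, 2.89], [-0.75, 2.08], [0.22, 2.7], [-1.18, 4.32], [0.11, 2.71], [-2.7, 2.7]. Speed limits (rad/s): [2.57, 2.57, 3.14, 3.14, 3.14, 3.14].

## Interface

Orientations are given as a unit quaternion [w, x, y, z].
In Python, from rig import manip gives the robot as it stands.
- The arm moves only by the tool move_arm, never from a script. Its argument "steps" is one flat list of numbers, 7 for each row, row after row: the turn, a rotation vector about the world's x, y, z normalised to -1 to 1, where 1 is 360 degrees, then the shift along the world's x, y, z normalised to -1 to 1, where 1 is 1 m, then the opening, from -1 (shut) to 1 (fully open). A call has exactly 10 rows; each row is the pose to reach, as a shift and turn from the pose commanded when the call began, turning the shorter way round; what a row does not reach only later rows make up. A row lasts 1/10 s, in which the tool goes at most 50 mm and 8.59 degrees, less where a joint would pass 70% of its speed; a pose out of reach is approached as far as the arm can. A call with a number of a shift or a turn outside -1 to 1 is refused whole. A call with a gripper value outside its range is refused whole. The fingers move at their own pace and stop on an object; "squeeze" is the grip in N (left out, the last holds). Time passes only in rows, so rows that repeat a pose let the fingers close, or fill a call up. It gives the time, the measured TCP pose, the force, the opening and the grip force at its end, in the units of the state.
- manip.get_state(): the state, without advancing time (a new reading comes with each control period).
- manip.get_image(name): name is "scene" or "top" or "wrist"; returns a dict with "pixels" (400x640x3 uint8, blue, green, red), "fx", "fy", "cx", "cy" (pixels), "R" (3x3) and "t" (3): a world point X has camera coordinates R X + t. Camera axes: x right, y down, z forward; pixel columns grow to the right and rows downward; lengths in m; the calibration is good to about 2 mm. The wrist camera is an equidistant fisheye: a pixel r from the principal point sees the ray r / f radians off the axis. A picture is of the moment at which its call begins. There is no depth.
- manip.sign_off(): hands the job in; it is judged then, once.
The state is a dict: "clock": time; "qpos": joint angles; "qd": joint speeds; "effort": joint torques, N m; "position": TCP position; "ee_rot": TCP orientation; "contact_force": force on the tool from outside, world axes, zero at the start; "moment": the same for the moment, N m; "width": finger opening in m; "gripper_force": force on a finger pad.
Only numpy, scipy, OpenCV 4.12 (cv2) and the standard library are available. Lean on these libraries where they do the work, as an engineer would, in place of code of your own. Each camera call takes 0.05 s, during which the arm holds its last target. There are 200 camera calls.

## Working session

There is one attempt and no reset: what is moved stays moved. The work goes in short steps, Python scripts to look and compute and a tool call to move; the robot and the scene stay as the last step left them, time stands still between calls to the robot, and variables do not carry over. Pictures are saved under pics/ and viewed, at most 10 in all, crops included, and the job is handed in when it is done.

Besides the shell and the picture viewer there is one more tool, called after ">>>" as a command line: name --argument value ..., lists and objects as JSON in quotes. move_arm: Moves the arm, as the interface text tells. Scaled input: -1 to 1 covers 1 m each way for a shift and 360 degrees each way for a turn. Its arguments: {"type":"object","properties":{"steps":{"type":"array"},"squeeze":{"type":"number"}},"required":["steps"]}

```bash
mkdir -p pics; python3 - <<'E'
from rig import manip
import cv2, pickle
d={}
for n in("scene","top"):
    im=manip.get_image(n); d[n]=im; cv2.imwrite(f"pics/{n}0.png",im["pixels"]); print(n,im["fx"],im["cx"],im["cy"],im["R"],im["t"])
pickle.dump(d,open("im0.pkl","wb"))
s=manip.get_state();print(s)
E
```

```text
scene 455.45890955908953 323.3992805259884 194.0993411140771 [[ 0.85990525  0.51044344  0.00323397]
 [ 0.33520792 -0.55989865 -0.7577263 ]
 [-0.38496572  0.65265688 -0.65256448]] [-0.55356284 -0.09183051  1.37649704]
top 445.6542393464468 323.5983186524794 197.2329734219628 [[ 0.02796966 -0.9996049  -0.0027811 ]
 [-0.99527745 -0.02758964 -0.09306781]
 [ 0.09295431  0.00537105 -0.99565589]] [0.0400207  0.6343272  1.27247325]
{'clock': 0.1, 'qpos': array([ 1.05201659e+00,  2.76582728e-01,  1.50600224e+00,  1.40097411e-05,
        1.36066807e+00, -1.20986934e-01]), 'qd': array([-0.00133687, -0.00121043, -0.0040371 ,  0.00164236, -0.00176754,
        0.00169849]), 'effort': array([ 1.31264936e-03, -4.17699552e+01, -2.46406013e+01, -1.85211998e-04,
        5.80301028e-03, -4.09855522e-05]), 'position': array([0.22252831, 0.52973549, 0.24749881]), 'ee_rot': array([-2.67559800e-04,  1.97588980e-01,  9.80284604e-01, -7.85921156e-04]), 'contact_force': array([ 0.68810036, -0.43847044, -0.47610298]), 'moment': array([-0.01088615,  0.00932151,  0.03013932]), 'gripper_force': 0.0, 'width': 0.08531328568302207}
```

View pics/scene0.png

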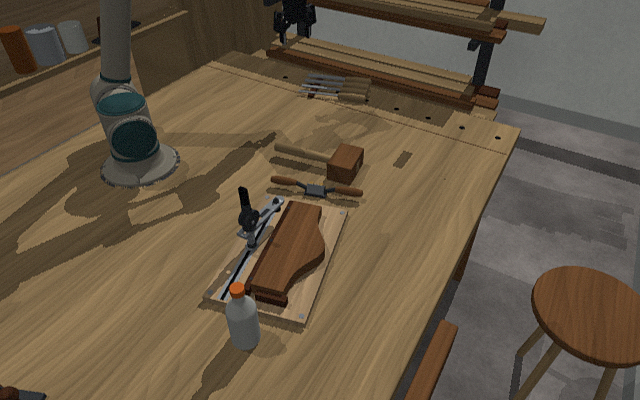

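View pics/top0.png

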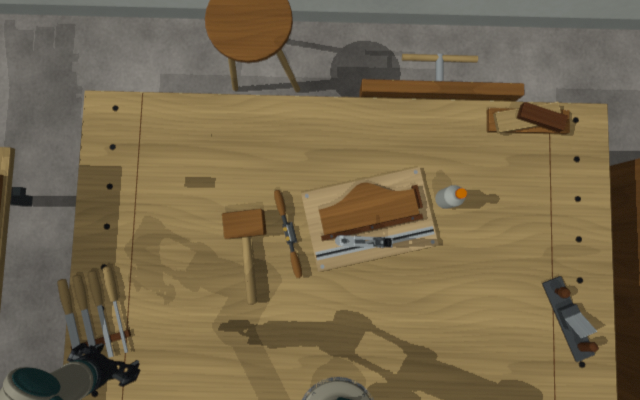

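Top view: jig corners lie near (303,193), (421,167), (437,244) and (320,270). The strap runs from the stud near (380,242) to its tip near (340,241). The spokeshave is at (288,232) and the bottle at (453,196).

```bash
cat > h.py <<'E'
import numpy as np, cv2
def ray(im,u,v):
    R=np.array(im["R"]);t=np.array(im["t"])
    d=R.T@np.array([(u-im["cx"])/im["fx"],(v-im["cy"])/im["fy"],1]);return -R.T@t,d
def onz(im,u,v,z):
    c,d=ray(im,u,v);return c+d*(z-c[2])/d[2]
def proj(im,X):
    p=np.array(im["R"])@X+im["t"];return im["fx"]*p[0]/p[2]+im["cx"],im["fy"]*p[1]/p[2]+im["cy"]
def tri(a,b):
    (c1,d1),(c2,d2)=a,b
    s=np.linalg.lstsq(np.c_[d1,-d2],c2-c1,rcond=None)[0]
    p,q=c1+s[0]*d1,c2+s[1]*d2;return (p+q)/2,np.linalg.norm(p-q)
E
python3 - <<'E'
from h import *;import pickle
d=pickle.load(open("im0.pkl","rb"))
T=d["top"]
P=[onz(T,u,v,.018) for u,v in((303,193),(421,167),(437,244),(320,270))]
for i in range(4): print(P[i].round(4),np.linalg.norm(P[i]-P[(i+1)%4]).round(4))
a=cv2.resize(T["pixels"][150:290,260:480],None,fx=3.6,fy=3.6,interpolation=cv2.INTER_CUBIC)
b=cv2.resize(d["scene"]["pixels"][170:330,190:370],None,fx=3.6,fy=3.6,interpolation=cv2.INTER_CUBIC)
cv2.imwrite("pics/a.png",a);cv2.imwrite("pics/b.png",b)
E
```

```text
[0.6449 0.1188 0.018 ] 0.358
[ 0.7321 -0.2284  0.018 ] 0.2309
[ 0.5062 -0.2768  0.018 ] 0.3494
[0.4216 0.0622 0.018 ] 0.2303
```

View pics/a.png

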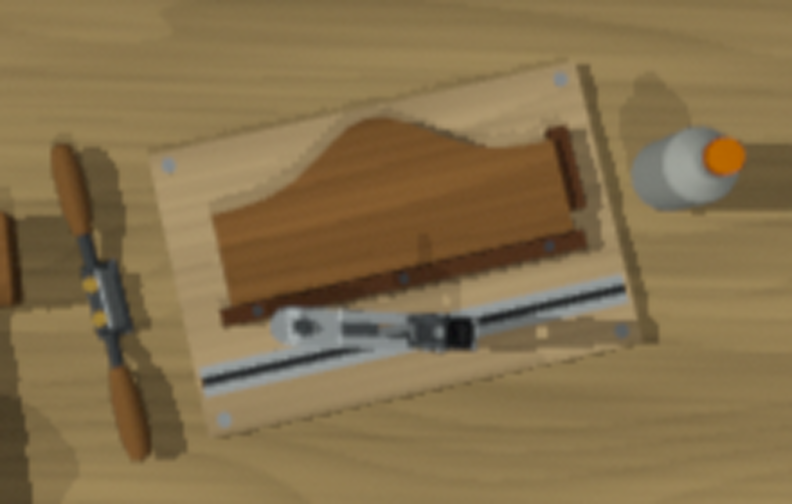

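View pics/b.png

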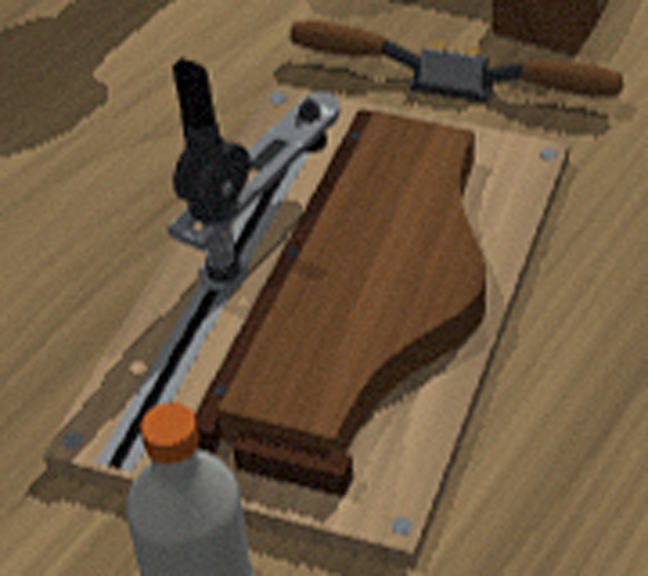

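The enlarged top crop shows the base corners at (150,150), (578,63), (640,340) and (212,437), the nut at (305,327), the strap tip at (271,327) and the lever end at (462,333). The scene crop shows the nut at (310,108), the lever end at (187,65) and the stud foot at (222,275).

```bash
python3 - <<'E'
from h import *;import pickle
d=pickle.load(open("im0.pkl","rb"))
T,S=d["top"],d["scene"]
ua=lambda x,y:((x+.5)/3.6-.5+260,(y+.5)/3.6-.5+150)
ub=lambda x,y:((x+.5)/3.6-.5+190,(y+.5)/3.6-.5+170)
C=np.array([onz(T,*ua(*p),.018) for p in((150,150),(578,63),(640,340),(212,437))])
J=np.array([[.105,.18],[.105,-.18],[-.13,-.18],[-.13,.18]])
th=np.mean([np.arctan2(*( (C[i]-C[j])[[1,0]])) - np.arctan2(*((J[i]-J[j])[[1,0-0]]) ) if 0 else
 np.arctan2((C[i]-C[j])[1],(C[i]-C[j])[0])-np.arctan2((J[i]-J[j])[1],(J[i]-J[j])[0]) for i,j in((0,1),(3,2),(0,3),(1,2))])
Rm=np.array([[np.cos(th),-np.sin(th)],[np.sin(th),np.cos(th)]])
o=C[:,:2].mean(0)-Rm@J.mean(0)
print("th",th,"o",o,"res",(C[:,:2]-o-J@Rm.T).round(4).tolist())
tojig=lambda X:(Rm.T@(X[:2]-o)).round(4)
nut=onz(T,*ua(305,327),.088);tip=onz(T,*ua(271,327),.082)
print("nut",nut,tojig(nut),"tip",tip,tojig(tip))
for n,a,b in(("nut",(305,327),(310,108)),("lev",(462,333),(187,65))):
    X,e=tri(ray(T,*ua(*a)),ray(S,*ub(*b)));print(n,X,e,tojig(X))
st=onz(S,*ub(222,275),.018);print("studfoot",st,tojig(st))
# bearing of strap with stud at jig x=-.085 & radius .105
nj=tojig(nut); dx=nj[0]+.085; y=nj[1]-np.sqrt(.105**2-dx**2); pv=o+Rm@[-.085,y]
print("pivot",pv,"jig y",y,"swing",np.arcsin(dx/.105))
for n,x,y,z in(("bottlecap",725,156,.165),("shave end",135,455,.02),("shave end2",65,150,.02)):
    X=onz(T,*ua(x,y),z);print(n,X,tojig(X))
E
```

```text
th 0.2371743397709581 o [ 0.58864061 -0.07547673] res [[0.0014, -0.0001], [-0.0014, -0.0003], [0.0015, 0.003], [-0.0014, -0.0025]]
nut [ 0.50908575 -0.00339205  0.088     ] [-0.0604  0.0888] tip [0.50833787 0.02257278 0.082     ] [-0.055   0.1142]
nut [ 0.50908694 -0.00336918  0.0885242 ] 5.966040155006648e-08 [-0.0604  0.0888]
lev [ 0.5063995  -0.10942398  0.2019217 ] 0.004803127584093399 [-0.0879 -0.0137]
studfoot [ 0.5061742  -0.10906222  0.018     ] [-0.088  -0.0133]
pivot [ 0.50913979 -0.10835399] jig y -0.01327761752705632 swing 0.23648376795194645
bottlecap [ 0.64148887 -0.30224319  0.165     ] [-0.0019 -0.2328]
shave end [0.40263815 0.1279073  0.02      ] [-0.133   0.2414]
shave end2 [0.64766056 0.19348237 0.02      ] [0.1206 0.2476]
```

>>> move_arm --steps '[0,0,-0.0187,0.0237,-0.0527,0,-1,0,0,-0.0373,0.0474,-0.1054,0,-1,0,0,-0.056,0.0711,-0.1581,0,-1,0,0,-0.0747,0.0948,-0.2108,0,-1,0,0,-0.0933,0.1185,-0.2635,0,-1,0,0,-0.112,0.1422,-0.3162,0,-1,0,0,-0.1307,0.1659,-0.3689,0,-1,0,0,-0.1493,0.1896,-0.4216,0,-1,0,0,-0.168,0.2133,-0.4743,0,-1,0,0,-0.1867,0.237,-0.527,0,-1]'

```text
clock: 1.1
position: [0.428, 0.0722, 0.2483]
ee_rot: [-0.0, 0.709, 0.705, 0.0]
contact_force: [0.0, 0.4, 0.1]
width: -0.0002
gripper_force: 0.0
```

>>> move_arm --steps '[0,0,0,0.015,-0.035,0,-1,0,0,0,0.03,-0.068,0,-1,0,0,0,0.03,-0.068,-0.03,-1,0,0,0,0.03,-0.068,-0.06,-1,0,0,0,0.03,-0.068,-0.09,-1,0,0,0,0.03,-0.068,-0.1,-1,0,0,0,0.03,-0.068,-0.1,-1,0,0,0,0.03,-0.068,-0.1,-1,0,0,0,0.03,-0.068,-0.1,-1,0,0,0,0.03,-0.068,-0.1,-1]'

```text
clock: 2.1
position: [0.4588, 0.0061, 0.1496]
ee_rot: [0.001, 0.707, 0.707, 0.001]
contact_force: [0.1, 0.3, -0.3]
width: -0.0002
gripper_force: 0.0
```

```bash
python3 - <<'E'
from rig import manip
import cv2
s=manip.get_state();print(s["position"],s["ee_rot"],s["width"])
im=manip.get_image("wrist");cv2.imwrite("pics/w1.png",im["pixels"])
E
```

```text
[0.45877771 0.0061047  0.14960901] [0.00117052 0.70702864 0.7071834  0.00087775] -0.00017845914867542061
```

View pics/w1.png

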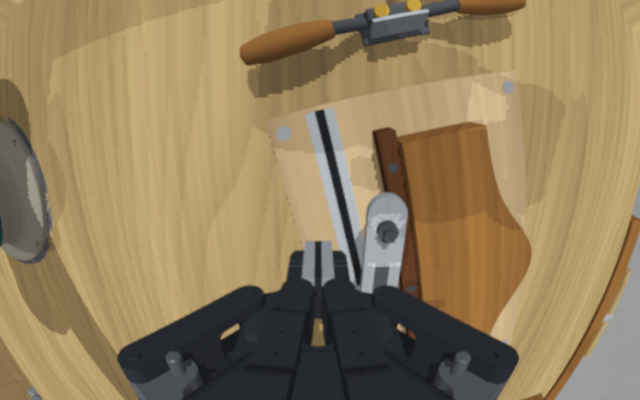

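The wrist view shows the strap pointing up the image with its nut at (388,232). The closed fingers, at (318,260), are to its left, on the far side from the blank and clear of the strap.

```bash
python3 - <<'E'
import numpy as np
pv=np.array([.5085,-.1085]);r=.112
base=np.array([.4588,.0061,.1496]);
def P(f,off): 
    f=np.radians(f);return pv+r*np.array([np.cos(f),np.sin(f)])+off*np.array([-np.sin(f),np.cos(f)])
p0=P(90,.048);print("lower",p0-base[:2])
off=.0285
for blk in(np.linspace(86,52,10),np.linspace(48,18,10)):
    st=p0 if blk[0]>80 else P(52,off)
    f0=90 if blk[0]>80 else 52
    print([round(float(v),4) for f in blk for v in (0,0,(f-f0)/360,*(P(f,off)-st),0,-1)])
E
```

```text
lower [ 0.0017 -0.0026]
[0.0, 0.0, -0.0111, 0.0274, 0.0017, 0.0, -1.0, 0.0, 0.0, -0.0216, 0.0349, 0.0028, 0.0, -1.0, 0.0, 0.0, -0.0321, 0.0425, 0.0034, 0.0, -1.0, 0.0, 0.0, -0.0426, 0.0501, 0.0035, 0.0, -1.0, 0.0, 0.0, -0.0531, 0.0577, 0.0032, 0.0, -1.0, 0.0, 0.0, -0.0636, 0.0653, 0.0023, 0.0, -1.0, 0.0, 0.0, -0.0741, 0.0728, 0.0009, 0.0, -1.0, 0.0, 0.0, -0.0846, 0.0802, -0.001, 0.0, -1.0, 0.0, 0.0, -0.0951, 0.0874, -0.0034, 0.0, -1.0, 0.0, 0.0, -0.1056, 0.0945, -0.0062, 0.0, -1.0]
[0.0, 0.0, -0.0111, 0.0073, -0.0035, 0.0, -1.0, 0.0, 0.0, -0.0204, 0.0131, -0.0068, 0.0, -1.0, 0.0, 0.0, -0.0296, 0.0188, -0.0104, 0.0, -1.0, 0.0, 0.0, -0.0389, 0.0242, -0.0144, 0.0, -1.0, 0.0, 0.0, -0.0481, 0.0294, -0.0187, 0.0, -1.0, 0.0, 0.0, -0.0574, 0.0343, -0.0232, 0.0, -1.0, 0.0, 0.0, -0.0667, 0.039, -0.0281, 0.0, -1.0, 0.0, 0.0, -0.0759, 0.0434, -0.0332, 0.0, -1.0, 0.0, 0.0, -0.0852, 0.0475, -0.0385, 0.0, -1.0, 0.0, 0.0, -0.0944, 0.0512, -0.0441, 0.0, -1.0]
```

>>> move_arm --steps '[0,0,0,0.0017,-0.0026,-0.01,-1,0,0,0,0.0017,-0.0026,-0.02,-1,0,0,0,0.0017,-0.0026,-0.03,-1,0,0,0,0.0017,-0.0026,-0.04,-1,0,0,0,0.0017,-0.0026,-0.05,-1,0,0,0,0.0017,-0.0026,-0.06,-1,0,0,0,0.0017,-0.0026,-0.067,-1,0,0,0,0.0017,-0.0026,-0.067,-1,0,0,0,0.0017,-0.0026,-0.067,-1,0,0,0,0.0017,-0.0026,-0.067,-1]'

```text
clock: 3.15
position: [0.46, 0.0035, 0.0817]
ee_rot: [0.0, 0.707, 0.707, 0.0]
contact_force: [0.1, 1.4, 0.3]
width: 0.0001
gripper_force: 0.0
```

>>> move_arm --steps '[0,0,0,0.014,0,0,-1,0,0,-0.0111,0.0274,0.0017,0,-1,0,0,-0.0216,0.0349,0.0028,0,-1,0,0,-0.0321,0.0425,0.0034,0,-1,0,0,-0.0426,0.0501,0.0035,0,-1,0,0,-0.0531,0.0577,0.0032,0,-1,0,0,-0.0636,0.0653,0.0023,0,-1,0,0,-0.0741,0.0728,0.0009,0,-1,0,0,-0.0846,0.0802,-0.001,0,-1,0,0,-0.0951,0.0874,-0.0034,0,-1]'

```text
clock: 4.15
position: [0.5473, 0.0001, 0.0813]
ee_rot: [-0.0, 0.885, 0.466, -0.001]
contact_force: [-2.2, 0.2, 0.7]
width: 0.0003
gripper_force: 0.9
```

```bash
python3 - <<'E'
import numpy as np
pv=np.array([.5085,-.1085]);r=.112;off=.0285
def P(f): 
    f=np.radians(f);return pv+r*np.array([np.cos(f),np.sin(f)])+off*np.array([-np.sin(f),np.cos(f)])
f0=90-.0951*360;print(f0,P(f0))
print([round(float(v),4) for f in np.linspace(f0-4,17,10) for v in (0,0,(f-f0)/360,*(P(f)-P(f0)),0,-1)])
E
```

```text
55.763999999999996 [5.47949802e-01 1.27634989e-04]
[0.0, 0.0, -0.0111, 0.0075, -0.003, 0.0, -1.0, 0.0, 0.0, -0.0218, 0.0145, -0.0064, 0.0, -1.0, 0.0, 0.0, -0.0326, 0.0213, -0.0103, 0.0, -1.0, 0.0, 0.0, -0.0433, 0.0277, -0.0146, 0.0, -1.0, 0.0, 0.0, -0.054, 0.0339, -0.0193, 0.0, -1.0, 0.0, 0.0, -0.0648, 0.0398, -0.0245, 0.0, -1.0, 0.0, 0.0, -0.0755, 0.0453, -0.03, 0.0, -1.0, 0.0, 0.0, -0.0862, 0.0504, -0.0359, 0.0, -1.0, 0.0, 0.0, -0.0969, 0.0551, -0.0421, 0.0, -1.0, 0.0, 0.0, -0.1077, 0.0593, -0.0486, 0.0, -1.0]
```

Contact is about 2 N, as expected, so I'll continue the sweep.

>>> move_arm --steps '[0,0,-0.0111,0.0075,-0.003,0,-1,0,0,-0.0218,0.0145,-0.0064,0,-1,0,0,-0.0326,0.0213,-0.0103,0,-1,0,0,-0.0433,0.0277,-0.0146,0,-1,0,0,-0.054,0.0339,-0.0193,0,-1,0,0,-0.0648,0.0398,-0.0245,0,-1,0,0,-0.0755,0.0453,-0.03,0,-1,0,0,-0.0862,0.0504,-0.0359,0,-1,0,0,-0.0969,0.0551,-0.0421,0,-1,0,0,-0.1077,0.0593,-0.0486,0,-1]'

```text
clock: 5.15
position: [0.6066, -0.0482, 0.0812]
ee_rot: [-0.0, 0.989, 0.146, -0.001]
contact_force: [-1.2, 1.4, -1.1]
width: 0.0002
gripper_force: 0.9
```

```bash
python3 - <<'E'
from rig import manip
import cv2,pickle
im=manip.get_image("top");pickle.dump(im,open("im1.pkl","wb"))
s=manip.get_state();print(s["position"],s["ee_rot"],s["contact_force"])
cv2.imwrite("pics/t1.png",cv2.resize(im["pixels"][150:290,260:480],None,fx=3.6,fy=3.6,interpolation=cv2.INTER_CUBIC))
E
```

```text
[ 0.6077314  -0.04940797  0.08129884] [2.12502751e-04 9.89394970e-01 1.45249642e-01 2.99078970e-04] [-0.20729507  1.06476662 -0.29067396]
```

View pics/t1.png

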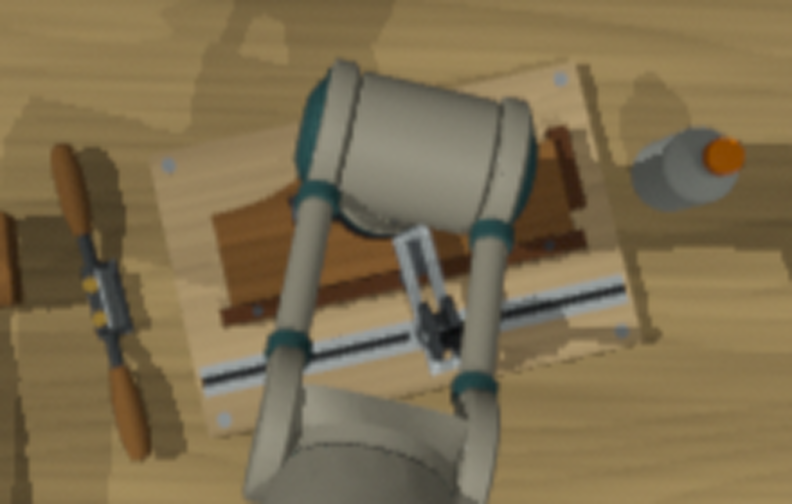

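The strap now lies across the blank, running from (445,370) to (412,232). That is about 13° left of vertical in the image, and the jig's x axis is about 12.4°, so the strap is square to within a few degrees. I'll back the finger off and raise it.

>>> move_arm --steps '[0,0,0,-0.0021,0.0072,0,-1,0,0,0,-0.0043,0.0144,0,-1,0,0,0,-0.006,0.02,0,-1,0,0,0,-0.006,0.02,0.04,-1,0,0,0,-0.006,0.02,0.08,-1,0,0,0,-0.006,0.02,0.12,-1,0,0,0,-0.006,0.02,0.16,-1,0,0,0,-0.006,0.02,0.195,-1,0,0,0,-0.006,0.02,0.195,-1,0,0,0,-0.006,0.02,0.195,-1]'

```text
clock: 6.2
position: [0.6003, -0.0278, 0.2773]
ee_rot: [0.0, 0.989, 0.148, 0.001]
contact_force: [-0.1, 0.0, -1.0]
width: -0.0003
gripper_force: 0.0
```

>>> move_arm --steps '[0,0,0,-0.024,-0.016,0,-1,0,0,0,-0.048,-0.031,0,-1,0,0,0,-0.072,-0.047,0,-1,0,0,0,-0.097,-0.063,0,-1,0,0,0,-0.121,-0.078,0,-1,0,0,-0.007,-0.145,-0.094,0,-1,0,0,-0.007,-0.145,-0.094,0,-1,0,0,-0.007,-0.145,-0.094,0,-1,0,0,-0.007,-0.145,-0.094,0,-1,0,0,-0.007,-0.145,-0.094,0,-1]'

```text
clock: 7.2
position: [0.4559, -0.1219, 0.2758]
ee_rot: [-0.0, 0.992, 0.127, -0.0]
contact_force: [-0.5, 0.7, 0.2]
width: 0.0
gripper_force: 0.0
```

```bash
python3 - <<'E'
from rig import manip
import cv2,pickle,numpy as np
d={n:manip.get_image(n) for n in("top","scene")};pickle.dump(d,open("im2.pkl","wb"))
s=manip.get_state();print(s["position"],s["ee_rot"],s["contact_force"])
r=lambda i:cv2.resize(i,(396,320),interpolation=cv2.INTER_CUBIC)
a=r(d["top"]["pixels"][190:270,330:429]);b=r(d["scene"]["pixels"][180:260,220:319])
cv2.imwrite("pics/t2.png",np.hstack([a,b]))
E
```

```text
[ 0.45579322 -0.12204514  0.27597175] [-1.61666569e-04  9.91967588e-01  1.26492060e-01 -1.92398911e-04] [ 0.2999524  -0.52020408 -0.66128616]
```

View pics/t2.png

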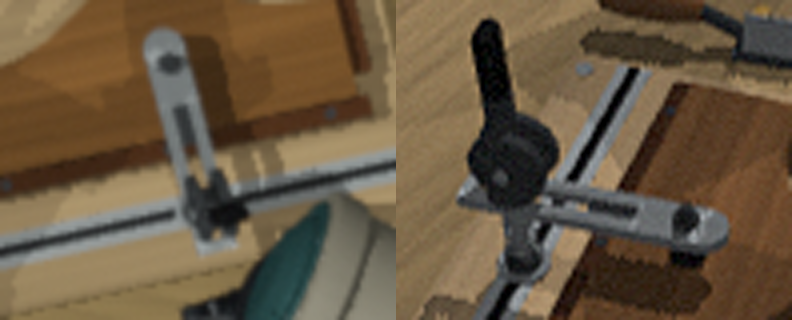

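The top crop shows the nut at (171,63) and the lever head near (230,213). The scene crop shows the nut at (289,213) within its half, and the lever still up with its end at (92,25).

```bash
python3 - <<'E'
from h import *;import pickle
d=pickle.load(open("im2.pkl","rb"));T,S=d["top"],d["scene"]
th=.2372;o=np.array([.58864,-.07548]);pv=np.array([.5085,-.1085])
m=onz(T,372.4,205.4,.088);t,e=tri(ray(T,372.4,205.4),ray(S,291.9,232.9))
for X in(m,t):
    v=X[:2]-pv;print(X,np.hypot(*v),np.degrees(np.arctan2(v[1],v[0])),"square",np.degrees(th))
print(e)
for r in(-.0087,-.015):print(proj(S,np.r_[pv+r*np.array([np.cos(th),np.sin(th)]),.204]))
l=onz(S,242.6,185.9,.204);print("lev end",l)
f=np.radians(14);u=np.array([np.cos(f),np.sin(f)])
base=np.array([.4558,-.122,.276])
def P(a,r,over=0): # a lever lean deg, corner -> TCP
    a=np.radians(a);q=r*np.array([np.sin(a),np.cos(a)])+(.006-over)*np.array([-np.cos(a),np.sin(a)])
    return np.r_[pv+u*(q[0]-.011),.104+q[1]+.017]
pre=np.r_[pv+u*(-.05),.206];print("pre",(pre-base).round(4))
for blk in(np.linspace(0,40,10),np.linspace(45,82,10)):
    st=pre if blk[0]<1 else P(40,.085)
    print([round(float(v),4) for a in blk for v in(0,0,0,*(P(a,.085)-st),-1)])
E
```

```text
[ 0.60845165 -0.07913246  0.088     ] 0.10417669922777364 16.37370778400678 square 13.590558900503126
[ 0.60791871 -0.07915703  0.0902565 ] 0.103658521427043 16.44372153255157 square 13.590558900503126
0.0008846782035769872
(np.float64(239.94204229576437), np.float64(186.23735571168237))
(np.float64(237.262384432111), np.float64(185.6798118425351))
lev end [ 0.50422947 -0.10671498  0.204     ]
pre [ 0.0042  0.0014 -0.07  ]
[0.0, 0.0, 0.0, 0.032, 0.008, 0.0, -1.0, 0.0, 0.0, 0.0, 0.0384, 0.0096, 0.0002, -1.0, 0.0, 0.0, 0.0, 0.0448, 0.0112, -0.0001, -1.0, 0.0, 0.0, 0.0, 0.0512, 0.0128, -0.0009, -1.0, 0.0, 0.0, 0.0, 0.0575, 0.0143, -0.0022, -1.0, 0.0, 0.0, 0.0, 0.0636, 0.0159, -0.004, -1.0, 0.0, 0.0, 0.0, 0.0697, 0.0174, -0.0063, -1.0, 0.0, 0.0, 0.0, 0.0755, 0.0188, -0.0091, -1.0, 0.0, 0.0, 0.0, 0.0811, 0.0202, -0.0124, -1.0, 0.0, 0.0, 0.0, 0.0864, 0.0215, -0.016, -1.0]
[0.0, 0.0, 0.0, 0.0056, 0.0014, -0.0046, -1.0, 0.0, 0.0, 0.0, 0.01, 0.0025, -0.0088, -1.0, 0.0, 0.0, 0.0, 0.014, 0.0035, -0.0133, -1.0, 0.0, 0.0, 0.0, 0.0177, 0.0044, -0.018, -1.0, 0.0, 0.0, 0.0, 0.0211, 0.0053, -0.0231, -1.0, 0.0, 0.0, 0.0, 0.0241, 0.006, -0.0283, -1.0, 0.0, 0.0, 0.0, 0.0268, 0.0067, -0.0338, -1.0, 0.0, 0.0, 0.0, 0.029, 0.0072, -0.0395, -1.0, 0.0, 0.0, 0.0, 0.0309, 0.0077, -0.0453, -1.0, 0.0, 0.0, 0.0, 0.0323, 0.0081, -0.0512, -1.0]
```

The strap is at 16.4° against 13.6° for square, which puts strap_swing at about 1.52 rad. That's well inside the limits. The lever is up, so next I'll lower behind it.

>>> move_arm --steps '[0,0,0,0.002,0.001,-0.015,-1,0,0,0,0.004,0.002,-0.03,-1,0,0,0,0.004,0.002,-0.045,-1,0,0,0,0.004,0.002,-0.06,-1,0,0,0,0.004,0.002,-0.07,-1,0,0,0,0.004,0.002,-0.07,-1,0,0,0,0.012,0.004,-0.07,-1,0,0,0,0.02,0.006,-0.07,-1,0,0,0,0.028,0.008,-0.07,-1,0,0,0,0.036,0.01,-0.07,-1]'

```text
clock: 8.3
position: [0.4915, -0.1125, 0.2069]
ee_rot: [0.0, 0.992, 0.126, -0.001]
contact_force: [-3.8, -1.0, 2.2]
width: 0.0001
gripper_force: 1.8
```

>>> move_arm --steps '[0,0,0,0.0064,0.0016,0,-1,0,0,0,0.0128,0.0032,0,-1,0,0,0,0.0192,0.0048,-0.001,-1,0,0,0,0.0255,0.0064,-0.0022,-1,0,0,0,0.0316,0.008,-0.004,-1,0,0,0,0.0377,0.0095,-0.0063,-1,0,0,0,0.0435,0.011,-0.0091,-1,0,0,0,0.0491,0.0123,-0.0124,-1,0,0,0,0.0544,0.0137,-0.016,-1,0,0,0,0.0544,0.0137,-0.016,-1]'

```text
clock: 9.3
position: [0.5468, -0.0989, 0.1897]
ee_rot: [0.0, 0.992, 0.126, 0.001]
contact_force: [0.1, 0.1, 0.2]
width: -0.0001
gripper_force: 0.0
```

>>> move_arm --steps '[0,0,0,0.0056,0.0014,-0.0046,-1,0,0,0,0.01,0.0025,-0.0088,-1,0,0,0,0.014,0.0035,-0.0133,-1,0,0,0,0.0177,0.0046,-0.018,-1,0,0,0,0.0211,0.0055,-0.0231,-1,0,0,0,0.0241,0.0064,-0.0283,-1,0,0,0,0.0268,0.0072,-0.0338,-1,0,0,0,0.029,0.0077,-0.0395,-1,0,0,0,0.0309,0.0083,-0.0453,-1,0,0,0,0.0323,0.0088,-0.0512,-1]'

```text
clock: 10.3
position: [0.5788, -0.09, 0.1391]
ee_rot: [0.0, 0.992, 0.126, 0.001]
contact_force: [-1.8, 0.9, 21.6]
width: -0.0001
gripper_force: 11.7
```

>>> move_arm --steps '[0,0,0,0,0,-0.001,-1,0,0,0,0,0,-0.002,-1,0,0,0,0,0,-0.003,-1,0,0,0,0,0,-0.004,-1,0,0,0,0,0,-0.004,-1,0,0,0,0,0,-0.004,-1,0,0,0,0,0,-0.004,-1,0,0,0,0,0,-0.004,-1,0,0,0,0,0,-0.004,-1,0,0,0,0,0,-0.004,-1]'

```text
clock: 11.3
position: [0.5789, -0.0901, 0.139]
ee_rot: [0.001, 0.992, 0.126, 0.002]
contact_force: [-5.3, 3.3, 23.1]
width: -0.0001
gripper_force: 11.7
```

The lever is on its stop: 23 N, with no further travel at the expected height. I'll lift straight up and check.

>>> move_arm --steps '[0,0,0,0,0,0.01,-1,0,0,0,0,0,0.03,-1,0,0,0,0,0,0.06,-1,0,0,0,0,0,0.1,-1,0,0,0,0,0,0.14,-1,0,0,0,-0.03,0,0.16,-1,0,0,0,-0.07,0,0.16,-1,0,0,0,-0.11,0,0.16,-1,0,0,0,-0.15,0,0.16,-1,0,0,0,-0.15,0,0.16,-1]'

```text
clock: 12.3
position: [0.4229, -0.0893, 0.2944]
ee_rot: [-0.0, 0.992, 0.125, -0.002]
contact_force: [1.0, -0.3, -0.4]
width: -0.0001
gripper_force: 0.0
```

```bash
python3 - <<'E'
from rig import manip
import cv2,pickle,numpy as np
d={n:manip.get_image(n) for n in("top","scene")};pickle.dump(d,open("im3.pkl","wb"))
s=manip.get_state();print(s["clock"],s["position"],s["contact_force"])
r=lambda i:cv2.resize(i,(396,400),interpolation=cv2.INTER_CUBIC)
cv2.imwrite("pics/t3.png",np.hstack([r(d["top"]["pixels"][170:270,330:429]),r(d["scene"]["pixels"][180:280,220:319])]))
E
```

```text
12.4 [ 0.42768222 -0.0901952   0.29497085] [ 0.35223366 -0.32831405  0.4295575 ]
```

View pics/t3.png

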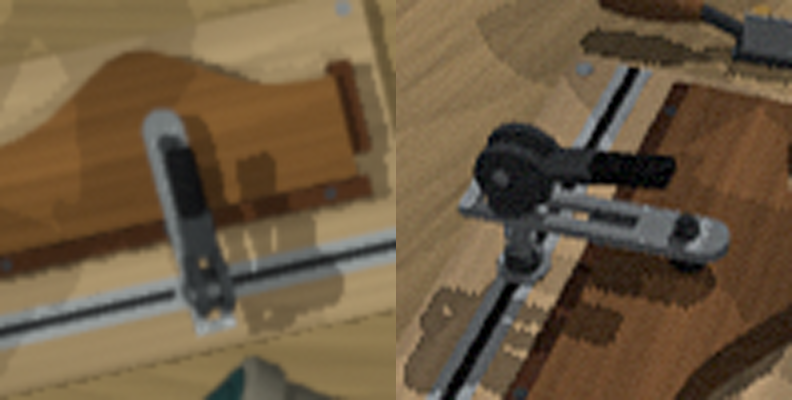

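The lever lies over the strap, with its end at (274,172) in the right half, and the foot is on the blank. The strap runs from (213,325) to (160,115) in the left half and is unmoved. I'll do one numeric check of the lever angle.

```bash
python3 - <<'E'
from h import *;import pickle
S=pickle.load(open("im3.pkl","rb"))["scene"];f=np.radians(16.4);u=np.array([np.cos(f),np.sin(f)])
for a in(1.5,1.38,1.25):
    l=a-.0873;print(a,[np.round(x,1) for x in proj(S,np.r_[np.array([.5085,-.1085])+.1*np.sin(l)*u,.104+.1*np.cos(l)])])
print("seen",(288.1,222.6))
E
```

```text
1.5 [np.float64(289.4), np.float64(223.2)]
1.38 [np.float64(288.1), np.float64(219.2)]
1.25 [np.float64(285.9), np.float64(214.8)]
seen (288.1, 222.6)
```

```bash
python3 -c "
from rig import manip
print(manip.sign_off())"
```

```text
the job is handed in; nothing more can be done
None
```

The job is handed in (no verdict was returned): the strap is across the blank about 3° off square, the cam lever is down on its stop with the foot on the blank, and the arm is clear; I didn't measure the foot's force or re-check the loose items.

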